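# Close up the honey pot

## Robot

A 7-joint arm with a two-finger parallel gripper is mounted at the origin on the work surface. World frame = base frame: x ahead of the robot, y to its left, z up, the work surface at z = 0. Lengths are in m, angles in degrees, forces in N, time in s.
With the tool pointing down it reaches from about 0.425 to 0.95 m from the base axis. Payload 16.7 kg.
Tool frame: the origin (TCP) lies at the very end of the fingers, on their centre line; the grasp point (between the pads) lies 19 mm behind it (bot.tcp_to_grasp is the distance from the TCP to the grasp point, in m); z points along the fingers, y is the line along which they close (so a half turn about z gives the same grasp; the last joint's range is limited). The gripper opens to 94 mm and grips with 3 to 60 N. Pads are 16 mm wide; open, the fingers measure 119 mm over their backs; the gripper's body (75 mm by 177 mm) begins 78 mm behind the grasp point.
Start: joints at [-75.258, 24.414, 4.234, 92.017, -1.954, 63.644, -3.845], TCP at [0.267, 0.62, 0.205] pointing down, gripper open.
Joint ranges: [-163.25, 163.25], [-28.42, 122.38], [-70.27, 78.77], [12.13, 141.07], [-58.53, 238.53], [9.26, 117.41], [-156.51, 156.51]. Speed limits (degrees/s): [108.29, 108.29, 136.94, 136.94, 172.46, 172.46, 172.46].

## Interface

Orientations are given as [roll, pitch, yaw] about the fixed x, y, z axes, in that order (R = Rz(yaw) Ry(pitch) Rx(roll)).
In Python, from station import bot gives the robot as it stands. The module is installed in compiled form; this text tells all that it offers.
- The arm moves only by the shell command python3 -m jog 'ROWS' [FORCE]. ROWS is text: rows parted by semicolons, each of 7 numbers parted by spaces: the shift along the tool's x, y, z each as a share of 250 mm, from -1 to 1, then the turn, a rotation vector about the tool's x, y, z each as a share of 360 degrees, from -1 to 1, then the finger opening in mm, from 0 to 94. In form: dx dy dz rx ry rz grip; .... A call has 1 to 20 rows; each row is the pose to reach, as a shift and turn from the pose commanded when the call began, along the tool's axes at that moment, turning the shorter way round; what a row does not reach only later rows make up. A row lasts 1/12 s, in which the tool goes at most 41.7 mm and 7.16 degrees, less where a joint would pass 70% of its speed; a pose out of reach is approached as far as the arm can. A call with a number of a shift or a turn outside -1 to 1 is refused whole. A call with a gripper value outside its range is refused whole. The fingers move at their own pace and stop on an object; FORCE is the grip in N (left out, the last holds). Time passes only in rows, so rows that repeat a pose let the fingers close. It gives the time, the measured TCP pose, the force, the opening and the grip force at its end, in the units of the state.
- bot.sense(): the state, without advancing time (a new reading comes with each control period).
- bot.snapshot(name): name is "scene" or "side" or "wrist"; returns a dict with "img" (420x560x3 uint8, red, green, blue), "z_map" (420x560 float32, m along the optical axis (not along the pixel's ray), 0 where there is no reading), "K" (3x3 intrinsics, pixels), "distortion" ([k1, k2, p1, p2, k3] as OpenCV has them; the pictures are not rectified), "R" (3x3) and "t" (3): a world point X has camera coordinates R X + t; the wrist camera has in their place "mount" (4x4, takes a point from camera to tool coordinates, whose origin is the TCP and whose axes are the flange's). Camera axes: x right, y down, z forward; pixel columns grow to the right and rows downward; lengths in m; the calibration is good to about 2 mm. A picture is of the moment at which its call begins: read the wrist's pose just before it.
- bot.job_done(): hands the job in; it is judged then, once.
Trained networks look in a picture, given as the dict that the camera call returned (one of the last four; its "shot" number tells which), for a name from the list of things; names that differ only in an ending like _2 or _b are one class to them, and where a whole thing is asked for, a point or a joint stands for the part that bears it (a point fixed in the world has none). Each returns a list of dicts, best first, with "confidence" (0 to 1); they miss things now and then, are a little off and sometimes report something else, mostly with a low value. They report only what shows in the picture. A call takes as long as a camera call. They do not tell look-alikes from the thing itself.
- bot.look_for(picture, label): "point" ([column, row] in pixels, amid what is visible of it).
- bot.masks_of(picture, label): "mask" (420x560 bool, what is visible of it) and "point" ([column, row] in pixels, amid what is visible of it).
The state is a dict: "clock": time; "qpos": joint angles; "dq": joint speeds; "joint_torque": joint torques, N m; "eef_pos": TCP position; "tool_rot": TCP orientation; "force": force on the tool from outside, world axes, zero at the start; "ft_torque": the same for the moment, N m; "width": opening from 0.0 (shut) to 1.0 (fully open); "gripper_force": force on a finger pad.
Only numpy, scipy, OpenCV 4.12 (cv2) and the standard library are available. Lean on these libraries where they do the work, as an engineer would, in place of code of your own. Each camera call takes 0.05 s, during which the arm holds its last target. There are 200 camera calls.

## Task

Close up the clean, empty honey pot on the tea desk: first draw out the wooden dipper that leans in it and hang it upright by its collar in the open notch of the dark wooden rest, and let go of it. Then set the lid gently on the pot, so that it sits fully home and level. Leave the pot standing about where it is, and do not disturb the other things on the desk.

Things in the scene. Friction and masses are not known exactly. Their poses are not given: they have to be found in the camera images.
- pot: white straight-sided round ceramic pot, loose, open on top, about 0.9 kg: 98 mm outside diameter, 86 mm inside, 110 mm tall, floor 8 mm thick. Origin: centre of its underside; z up. At the start the dipper leans in it towards the pot's own -x side
- pot_rim (a point): centre of the pot's mouth, level with the top of the rim (110 mm above its foot)
- dipper: light wooden honey dipper, 200 mm long, round, 70 g. Origin: centre of its head's foot; z runs along its axis to the handle's end. Grooved head 30 mm diameter, 0 to 38 mm; shaft 12 mm, to 128; collar 36 mm, 128 to 135; handle 16 mm, 135 to 200. It starts leaning about 35 degrees from upright, head on the pot's floor, shaft against the rim, collar and handle outside above it
- dipper_grip (a point): point on the dipper's axis in the middle of its handle, 172 mm from the head's foot
- dipper_collar (a point): centre of the underside of the dipper's collar, 128 mm from the head's foot
- rest: dark wooden rest, fixed: foot 130 x 100 x 14 mm, post at its +x side, level two-pronged fork 10 mm thick, top at 160 mm, nothing above. The fork spans x -39 to +71 mm and is 68 mm wide; its slot is 24 mm wide about y = 0, open at the -x end, closed at x = +29. Each prong's tip (x -39 to -31) has a lip 6 mm high to lift the collar over. Origin: on the desk below the notch point; z up
- rest_notch (a point): point in the slot, level with the top of the fork (160 mm), over which the dipper's axis should hang, the underside of the collar resting on both prongs here; its axes are those of the rest
- lid: white ceramic lid, 250 g: disc 112 mm diameter from 12 to 20 mm, below it a plug 79 mm diameter and 12 mm deep, above it a thin neck to 30 mm and a knob 28 mm diameter to 64 mm. It starts right way up on its plug. Origin: centre of the plug's underside; z up. The plug goes into the pot's mouth and the disc lies on the rim
- lid_seat (a point): centre of the underside of the lid's disc, 12 mm above its origin; it meets the centre of the pot's mouth when the lid is home
- lid_knob (a point): centre of the lid's knob, 47 mm above its origin
- mug: bystander: white mug, 80 mm diameter, 90 mm tall; origin under its centre
- tea_tin: bystander: round metal tea tin, 72 mm diameter, 100 mm tall; origin under its centre
- sugar_bowl: bystander: small open white bowl, 84 mm diameter, 45 mm tall; origin under its centre
- spoon: bystander: steel spoon, 150 mm long, lying flat along its x
- books: bystander: two books stacked, 180 x 120 mm and 38 mm high in all; origin under their centre
- ornaments: bystander: shallow glass bowl, 150 mm diameter, with three decorative balls, about 70 mm high; origin under its centre
Things that resemble listed ones, but are neither listed nor needed, are in the scene too. What is shaped like the pot but green is not meant. Several things have the shape of the dipper; the one meant has the colours described above.

How it is judged:
By the outcome, as a careful person would: the job done as asked, in the order asked, and still so for the second after the job is handed in, with the robot touching nothing.
It also fails if it takes over 64 s, if anything falls off the work surface, if the arm or the gripper's body presses on something with over 40 N, if the wrist force passes 120 N, or if a joint passes its speed limit or range.

## Working session

There is one attempt and no reset: what is moved stays moved. The work goes in short steps, Python scripts to look and compute and a shell command to move; the robot and the scene stay as the last step left them, time stands still between calls to the robot, and variables do not carry over. Pictures are saved under pics/ and viewed, at most 10 in all, crops included, and the job is handed in when it is done.

```bash
mkdir -p pics
cat > h.py <<'E'
import numpy as np, cv2
from station import bot
from scipy.spatial.transform import Rotation as Ro
def cam(p, s=None):
    "returns R,t world->cam"
    if 'mount' in p:
        T=np.eye(4); T[:3,:3]=Ro.from_euler('xyz',s['tool_rot'],degrees=True).as_matrix(); T[:3,3]=s['eef_pos']
        W=np.linalg.inv(T@np.array(p['mount'])); return W[:3,:3],W[:3,3]
    return np.array(p['R']),np.array(p['t'])
def cloud(p,s=None):
    "world xyz per pixel (420,560,3), nan where none"
    R,t=cam(p,s); v,u=np.mgrid[:420,:560]
    n=cv2.undistortPoints(np.stack([u,v],-1).reshape(-1,1,2).astype(float),np.array(p['K']),np.array(p['distortion'])).reshape(420,560,2)
    z=np.array(p['z_map'],float); z[z==0]=np.nan
    return (np.concatenate([n*z[...,None],z[...,None]],-1)-t)@R
def proj(p,X,s=None):
    R,t=cam(p,s)
    return cv2.projectPoints(np.array(X,float).reshape(-1,1,3),cv2.Rodrigues(R)[0],t,np.array(p['K']),np.array(p['distortion']))[0].reshape(-1,2)
def save(p,n): cv2.imwrite('pics/'+n,p['img'][...,::-1])
E
python3 - <<'E'
from h import *
s=bot.sense(); print(s)
ims=[]
for n in ['scene','side']:
    p=bot.snapshot(n); save(p,n+'0.png'); C=cloud(p)
    cam_c=-np.array(p['R']).T@np.array(p['t']); print(n,cam_c.round(3))
    for l in ['pot','dipper','rest','lid','mug','tea_tin','sugar_bowl','spoon','books','ornaments']:
        for d in bot.masks_of(p,l):
            m=d['mask']; c=C[m]; print(n,l,round(d['confidence'],2),np.round(d['point']),m.sum(),np.nanmedian(c,0).round(3),np.nanpercentile(c,2,axis=0).round(3),np.nanpercentile(c,98,axis=0).round(3))
E
```

```text
{'clock': 0.0, 'qpos': array([-75.2577576 ,  24.44914573,   4.2300866 ,  92.0519668 ,
        -1.95370148,  63.6449999 ,  -3.84374293]), 'dq': array([ 0.08672367, -0.02653901, -0.03547018, -0.04921352, -0.0799255 ,
        0.07756032,  0.05574488]), 'joint_torque': array([-5.95492747e-05, -9.35830021e+01,  3.66631798e+00, -4.54197407e+01,
       -4.88640473e-02,  2.03477038e-02,  8.91743980e-05]), 'eef_pos': array([0.26691903, 0.61949582, 0.20478297]), 'tool_rot': array([-1.79926170e+02,  4.96703160e-03,  1.56692209e+02]), 'force': array([ 0.43184107,  0.49273271, -0.17561483]), 'ft_torque': array([ 0.02748603, -0.01763021, -0.02045941]), 'gripper_force': 0.0, 'width': 1.0016259457862926}
scene [ 1.469 -0.44   0.894]
scene pot 0.79 [303. 237.] 1910 [ 0.612 -0.041  0.074] [ 0.538 -0.082  0.007] [0.632 0.01  0.114]
scene pot 0.79 [202. 279.] 2491 [ 0.666 -0.323  0.072] [ 0.592 -0.368  0.005] [ 0.687 -0.277  0.113]
scene pot 0.18 [354. 293.] 2553 [ 0.808 -0.018  0.047] [ 0.731 -0.072  0.007] [0.859 0.058 0.07 ]
scene dipper 0.79 [139. 208.] 358 [ 0.26  -0.399  0.025] [ 0.246 -0.471  0.0
[... 2611 characters left out ...]
0.195  0.103]
side tea_tin 0.27 [282. 198.] 159 [ 0.531 -0.025  0.132] [ 0.503 -0.04  -0.   ] [0.606 0.242 0.172]
side sugar_bowl 0.48 [338. 235.] 220 [ 0.683 -0.145  0.036] [ 0.637 -0.186  0.018] [ 0.715 -0.132  0.047]
side spoon 0.65 [316. 195.] 78 [0.704 0.157 0.015] [0.675 0.145 0.002] [0.728 0.173 0.024]
side books 0.95 [256. 224.] 885 [0.437 0.008 0.037] [ 0.365 -0.08   0.004] [0.479 0.089 0.042]
side books 0.56 [292. 278.] 830 [ 0.475 -0.31   0.02 ] [ 0.428 -0.353  0.002] [ 0.529 -0.25   0.064]
side books 0.47 [332. 182.] 586 [0.767 0.165 0.061] [0.734 0.148 0.007] [0.809 0.231 0.091]
side ornaments 0.78 [354. 209.] 870 [ 0.786 -0.036  0.043] [ 0.733 -0.075  0.006] [0.862 0.049 0.068]
```

Run:
```python
import cv2,numpy as np
a=cv2.imread('pics/scene0.png');b=cv2.imread('pics/side0.png')
cv2.imwrite('pics/s1.png',cv2.resize(a[130:370,90:470],None,fx=2.1,fy=2.1,interpolation=cv2.INTER_CUBIC))
cv2.imwrite('pics/s2.png',cv2.resize(b[130:350,180:420],None,fx=2.7,fy=2.7,interpolation=cv2.INTER_CUBIC))
```

```text
(no output)
```

View pics/s1.png

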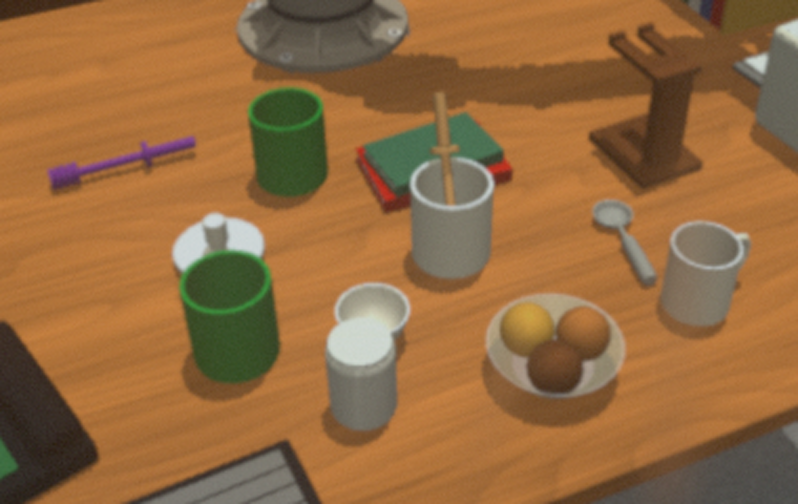

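View pics/s2.png

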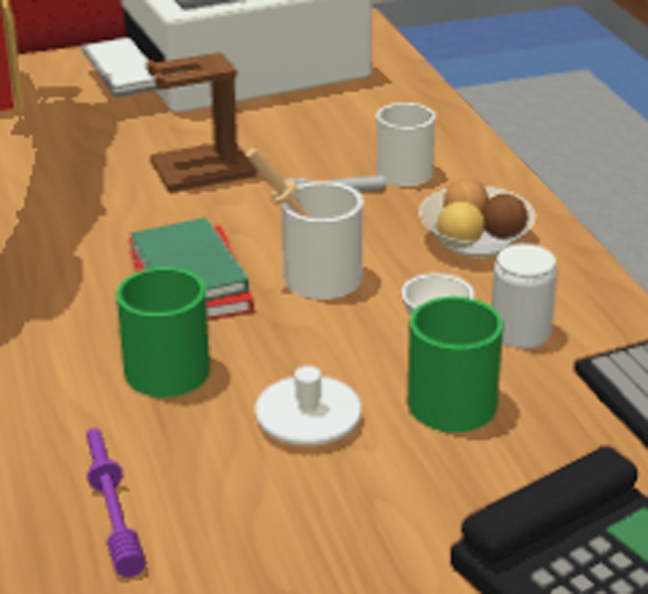

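The listed thing is the light wooden dipper leaning in the white pot (scene px 300,196; side 282,199). The purple one (scene 139,208) has its shape but the wrong colour. The green pots (scene 202,279 and one near side 236,253) are decoys. The lid is at side 292,279 and the rest at scene 404,186, with its slot open towards the robot. The crops above confirm all of this.

```bash
cat > est.py <<'E'
from h import *
from scipy.optimize import least_squares
def circ(P,r=None):
    P=P[:,:2]; c0=np.r_[P.mean(0),0.05 if r is None else r]
    f=lambda q: np.hypot(*(P-q[:2]).T)-(q[2] if r is None else r)
    o=least_squares(f,c0,loss='soft_l1',f_scale=.001); return o.x,np.abs(o.fun).mean()
def line(P):
    c=np.median(P,0)
    for _ in range(5):
        d=np.linalg.svd(P-P.mean(0))[2][0]; e=np.linalg.norm(np.cross(P-P.mean(0),d),axis=1); P=P[e<max(.01,2*np.median(e))]
    return P.mean(0),d*np.sign(d[2])
E
python3 - <<'E'
from est import *
p=bot.snapshot('wrist'); print(np.array(p['mount']).round(4),np.array(p['K']).round(1))
sc={n:bot.snapshot(n) for n in ['scene','side']}
for n,p in sc.items():
    C=cloud(p); F=C[np.isfinite(C).all(-1)]; hsv=cv2.cvtColor(p['img'],cv2.COLOR_RGB2HSV)[np.isfinite(C).all(-1)]
    # handle/collar
    m=(abs(F[:,0]-.53)<.09)&(abs(F[:,1]+.03)<.05)&(F[:,2]>.115)&(F[:,2]<.25)&(hsv[:,1]>80)
    print(n,m.sum(),line(F[m]),F[m].max(0),F[m].min(0))
    # pot rim
    m=(np.hypot(F[:,0]-.575,F[:,1]+.035)<.075)&(abs(F[:,2]-.109)<.006)&(hsv[:,1]<60)
    print(n,'rim',m.sum(),circ(F[m],.046),np.percentile(F[m],[5,50,95],axis=0).round(3).tolist())
    m=(abs(F[:,0]-.51)<.12)&(abs(F[:,1]-.28)<.08)&(F[:,2]>.154)&(F[:,2]<.19)
    r=cv2.minAreaRect(F[m][:,:2].astype(np.float32)*1000); print(n,'fork',m.sum(),r,np.percentile(F[m][:,2],[5,50,95]))
    m=(abs(F[:,0]-.51)<.12)&(abs(F[:,1]-.28)<.09)&(F[:,2]>.007)&(F[:,2]<.02)&(hsv[:,2]<140)
    r=cv2.minAreaRect(F[m][:,:2].astype(np.float32)*1000); print(n,'foot',m.sum(),r)
    m=(np.hypot(F[:,0]-.475,F[:,1]+.305)<.08)&(abs(F[:,2]-.018)<.007)&(hsv[:,1]<60); print('disc',m.sum(),F[m].mean(0),circ(F[m]),np.ptp(F[m],axis=0))
    m=(np.hypot(F[:,0]-.475,F[:,1]+.305)<.06)&(F[:,2]>.035)&(F[:,2]<.08); print('knob',m.sum(),F[m].mean(0),circ(F[m],.014))
E
```

```text
[[-7.000e-04 -9.627e-01 -2.704e-01  7.910e-02]
 [ 1.000e+00 -3.000e-04 -1.300e-03 -4.000e-04]
 [ 1.200e-03 -2.704e-01  9.627e-01 -1.802e-01]
 [ 0.000e+00  0.000e+00  0.000e+00  1.000e+00]] [[341.1   0.  276.6]
 [  0.  341.1 209.7]
 [  0.    0.    1. ]]
scene 228 (array([ 0.52709262, -0.02123354,  0.15462032]), array([-0.57324566,  0.12727445,  0.80943847])) [ 0.55717273 -0.00660778  0.18670347] [ 0.49933383 -0.0414772   0.11510375]
scene rim 346 (array([ 0.58441513, -0.03436755,  0.046     ]), np.float64(0.0017160728869929213)) [[0.54, -0.08, 0.104], [0.594, -0.037, 0.11], [0.63, 0.01, 0.114]]
scene fork 589 ((499.7577819824219, 290.4828186035156), (116.01522064208984, 71.7929916381836), 2.7032971382141113) [0.15559006 0.16146951 0.16641947]
scene foot 747 ((534.4407958984375, 262.6236572265625), (179.56475830078125, 156.99557495117188), 4.095832347869873)
disc 445 [ 0.47214615 -0.29922282  0.02236875] (array([ 0.47495087, -0.2990275 ,  0.03954015]), np.float64(0.009890769076679493)) [0.08904518 0.11078925 0.00897759]
knob 160 [ 0.48756763 -0.30128257  0.05683811] (array([ 0.4802994 
[... 278 characters left out ...]
7, -0.03612315,  0.046     ]), np.float64(0.0025003689277408835)) [[0.536, -0.083, 0.103], [0.583, -0.053, 0.108], [0.623, 0.012, 0.113]]
side fork 260 ((496.80731201171875, 288.53448486328125), (117.06490325927734, 82.87205505371094), 8.23460578918457) [0.15537215 0.15990259 0.1645466 ]
side foot 388 ((505.3659362792969, 287.6998291015625), (133.22242736816406, 113.06523895263672), 5.168244361877441)
disc 650 [ 0.47796102 -0.30858891  0.0194473 ] (array([ 0.48040758, -0.29961688,  0.04111563]), np.float64(0.010286273248044278)) [0.11109724 0.10858192 0.0128354 ]
knob 123 [ 0.47849742 -0.30690466  0.05386916] (array([ 0.48051557, -0.29983877,  0.014     ]), np.float64(0.0027279705127695062))
```

```bash
cat >> h.py <<'E'
def plan(pos,R=None,rpy=None,s=None,start=None):
    "row numbers from start (pos,R) or the measured pose to target; returns the target for chaining"
    if start is None:
        s=s or bot.sense(); start=(s['eef_pos'],Ro.from_euler('xyz',s['tool_rot'],degrees=True))
    R=R or Ro.from_euler('xyz',rpy,degrees=True)
    d=start[1].inv().apply(np.array(pos)-start[0]); w=(start[1].inv()*R).as_rotvec(degrees=True)
    print('ROW',(d/.25).round(3),(w/360).round(4),'rows>=',np.linalg.norm(d)/.0417,np.linalg.norm(w)/7.16)
    return np.array(pos),R
E
python3 -c "
from h import *
plan([.49,.285,.36],rpy=[180,0,165])"
```

```text
ROW [-1.349 -0.877 -0.618] [-0.     -0.     -0.0231] rows>= 10.334434258998314 1.1603876738708685
```

```bash
python3 -m jog '-0.67 -0.44 -0.618 0 0 0 94;-0.67 -0.44 -0.618 0 0 0 94;-0.67 -0.44 -0.618 0 0 0 94;-0.67 -0.44 -0.618 0 0 0 94;-0.67 -0.44 -0.618 0 0 0 94;-0.67 -0.44 -0.618 0 0 0 94' && python3 -m jog '-0.68 -0.437 0 0 0 -0.0231 94;-0.68 -0.437 0 0 0 -0.0231 94;-0.68 -0.437 0 0 0 -0.0231 94;-0.68 -0.437 0 0 0 -0.0231 94;-0.68 -0.437 0 0 0 -0.0231 94;-0.68 -0.437 0 0 0 -0.0231 94;-0.68 -0.437 0 0 0 -0.0231 94'
python3 - <<'E'
from est import *
s=bot.sense(); print(s['clock'],s['qpos'].round(1),s['eef_pos'],s['tool_rot'])
p=bot.snapshot('wrist'); save(p,'w1.png'); np.savez('w1.npz',C=cloud(p,s),img=p['img'])
C=cloud(p,s); F=C[np.isfinite(C).all(-1)]
m=(abs(F[:,0]-.5)<.12)&(abs(F[:,1]-.29)<.09)&(F[:,2]>.15)&(F[:,2]<.2)
print(cv2.minAreaRect(F[m][:,:2].astype(np.float32)*1000),np.percentile(F[m][:,2],[5,50,95]))
m=(abs(F[:,0]-.5)<.12)&(abs(F[:,1]-.29)<.12)&(F[:,2]>.008)&(F[:,2]<.02)
print(cv2.minAreaRect(F[m][:,:2].astype(np.float32)*1000))
plan([.55,-.03,.42],rpy=[180,0,165],s=s)
E
```

```text
clock: 1.75
eef_pos: [0.3767, 0.4529, 0.3596]
tool_rot: [180.0, -0.0, 156.7]
force: [1.9, -0.3, 0.3]
width: 1.003
gripper_force: 0.0
clock: 2.33
eef_pos: [0.4902, 0.2848, 0.3584]
tool_rot: [180.0, 0.0, 164.8]
force: [0.4, 0.7, -0.1]
width: 0.998
gripper_force: 0.0
2.3333 [-50.3   8.2  15.7  95.   -2.3  77.1  40.4] [0.49016025 0.28479266 0.35840777] [1.79985702e+02 2.28138081e-02 1.64761260e+02]
((498.0617370605469, 291.8279724121094), (110.56080627441406, 68.31778717041016), 3.1467294692993164) [0.15936313 0.16081375 0.16628847]
((530.07568359375, 255.18551635742188), (173.06539916992188, 176.70635986328125), 3.1542983055114746)
ROW [-0.562 -1.152 -0.246] [ 0.      0.0001 -0.0007] rows>= 7.82483449535645 0.033554582978200666
```

View pics/w1.png

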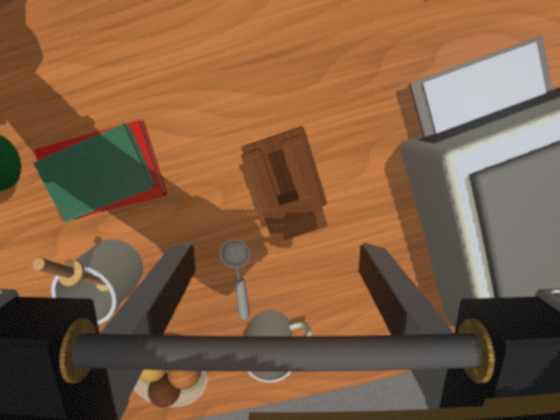

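The picture shows the rest at px (285,180), its slot open upward in the image, which is towards the robot. The fork rectangle fits at 110.6 x 68.3 mm, yaw 3.15°, so the notch is at about (0.482, 0.291, 0.160). The white pot with the dipper is at (85,285).

```bash
python3 -m jog '-0.28 -0.576 -0.246 0 0 0 94;-0.28 -0.576 -0.246 0 0 0 94;-0.28 -0.576 -0.246 0 0 0 94;-0.28 -0.576 -0.246 0 0 0 94' && python3 -m jog '-0.28 -0.576 0 0 0 0 94;-0.28 -0.576 0 0 0 0 94;-0.28 -0.576 0 0 0 0 94;-0.28 -0.576 0 0 0 0 94;-0.28 -0.576 0 0 0 0 94'
python3 - <<'E'
from est import *
s=bot.sense(); print(s['clock'],s['qpos'].round(1),s['eef_pos'],s['tool_rot'])
p=bot.snapshot('wrist'); save(p,'w2.png')
C=cloud(p,s); ok=np.isfinite(C).all(-1);F=C[ok]; hsv=cv2.cvtColor(p['img'],cv2.COLOR_RGB2HSV)[ok]
m=(np.hypot(F[:,0]-.582,F[:,1]+.035)<.06)&(abs(F[:,2]-.110)<.005)&(hsv[:,1]<60)
print('rim',m.sum(),circ(F[m]),circ(F[m],.046),np.percentile(F[m][:,2],[5,50,95]),cv2.minEnclosingCircle(F[m][:,:2].astype(np.float32)*1000))
m=(abs(F[:,0]-.53)<.09)&(abs(F[:,1]+.03)<.05)&(F[:,2]>.118)&(F[:,2]<.25)&(hsv[:,1]>80)
c,d=line(F[m]); print('dip',m.sum(),c,d, 'foot end proj',((F[m]-c)@d).min(),((F[m]-c)@d).max())
m=(np.hypot(F[:,0]-.475,F[:,1]+.305)<.08)
print('lid px',m.sum())
for l in ['dipper_grip','dipper_collar','dipper','lid']:
    for d in bot.look_for(p,l): u=np.round(d['point']).astype(int); print(l,d['confidence'],u,C[u[1],u[0]])
E
```

```text
clock: 2.72
eef_pos: [0.5179, 0.1342, 0.4186]
tool_rot: [180.0, -0.0, 165.2]
force: [0.5, 0.2, -0.4]
width: 1.002
gripper_force: 0.0
clock: 3.13
eef_pos: [0.5491, -0.0288, 0.4183]
tool_rot: [-179.9, 0.1, 164.7]
force: [-0.5, 0.2, -0.8]
width: 0.999
gripper_force: 0.0
3.1333 [-31.2   5.2  30.3  91.8  -2.6  83.7  74. ] [ 0.54911234 -0.02875645  0.41832581] [-1.79941522e+02  7.41703486e-02  1.64674504e+02]
rim 690 (array([ 0.58058654, -0.03260012,  0.04547909]), np.float64(0.001496689033141328)) (array([ 0.5804321 , -0.03256884,  0.046     ]), np.float64(0.0015369624157324814)) [0.10736104 0.11036668 0.11195573] ((581.2725830078125, -32.81215286254883), 48.7833251953125)
dip 716 [ 0.52319036 -0.01878317  0.15783121] [-0.65953176  0.1448343   0.73759127] foot end proj -0.04020468921963234 0.03551017713737625
lid px 6060
dipper_grip 0.79 [42 41] [ 0.25669356 -0.33965278  0.0300922 ]
dipper_grip 0.58 [281 164] [ 0.53682404 -0.02042502  0.14076847]
dipper_collar 0.83 [47 42] [ 0.25882949 -0.33513043  0.02466248]
dipper_collar 0.56 [281 168] [ 0.54303617 -0.0220395   0.13427837]
dipper 0.64 [42 41] [ 0.25669356 -0.33965278  0.0300922 ]
dipper 0.63 [278 168] [ 0.54247515 -0.02613367  0.13077172]
lid 0.59 [116 164] [ 0.47687533 -0.2858233   0.0449417 ]
```

View pics/w2.png

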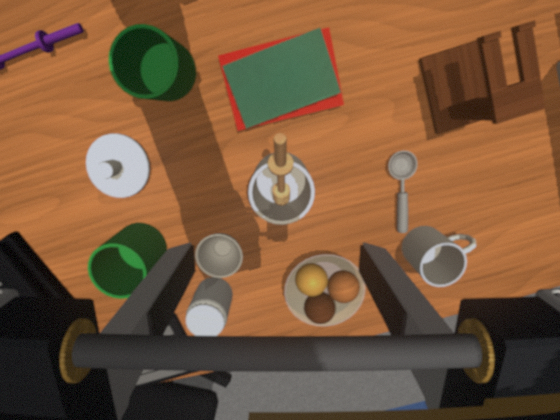

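The picture shows the light wooden dipper at px (280,165) leaning in the white pot (281,190). The lid is at (118,165), the purple look-alike dipper at (40,42), and the green pots at (150,62) and (128,262).

```bash
cat > dip.py <<'E'
from est import *
def sdf(P,q):
    d=np.array([q[3],q[4],1.]); d/=np.linalg.norm(d); v=P-q[:3]; z=v@d; r=np.linalg.norm(v-z[:,None]*d,axis=1)
    def box(z0,z1,R):
        a=np.maximum(z0-z,z-z1); b=r-R; return np.where((a<0)&(b<0),np.maximum(a,b),np.hypot(np.maximum(a,0),np.maximum(b,0)))
    return np.min([box(0,38*.001,.015),box(.03,.13,.006),box(.128,.135,.018),box(.13,.2,.008)],0)
def fit(P,q0):
    o=least_squares(lambda q:sdf(P,q),q0,loss='soft_l1',f_scale=.001,x_scale=[.01,.01,.01,.1,.1]); return o.x,np.abs(o.fun).mean()
E
python3 - <<'E'
from dip import *
s=bot.sense(); A=[]
for n in ['wrist','scene','side']:
    p=bot.snapshot(n); C=cloud(p,s); ok=np.isfinite(C).all(-1);F=C[ok]; hsv=cv2.cvtColor(p['img'],cv2.COLOR_RGB2HSV)[ok]
    m=(abs(F[:,0]-.53)<.08)&(abs(F[:,1]+.025)<.06)&(F[:,2]>.113)&(F[:,2]<.25)&(hsv[:,1]>80); A.append(F[m])
    k=(np.hypot(F[:,0]-.48,F[:,1]+.30)<.07)&(hsv[:,1]<60)
    dk=k&(abs(F[:,2]-.020)<.006); e=cv2.minEnclosingCircle(F[dk][:,:2].astype(np.float32)*1000); kn=k&(F[:,2]>.058)&(F[:,2]<.07)
    print(n,'disc',e,np.median(F[dk][:,2]),'knobtop',F[kn].mean(0),F[kn].min(0),F[kn].max(0))
q0=[.61,-.04,.02,-.7,.2]
for P in A+[np.concatenate(A)]:
    q,e=fit(P,q0); d=np.r_[q[3:],1]; d/=np.linalg.norm(d); print(len(P),q.round(4),'err',e,'tilt',np.degrees(np.arccos(d[2])),'az',np.degrees(np.arctan2(d[1],d[0])),'grip',(q[:3]+.172*d).round(4))
E
```

```text
wrist disc ((480.5369873046875, -299.2810363769531), 56.63862991333008) 0.021176403053768632 knobtop [ 0.48014595 -0.29777528  0.06431647] [ 0.46628201 -0.31276485  0.05813592] [ 0.49421216 -0.28563038  0.06766623]
scene disc ((481.16839599609375, -300.7029113769531), 56.96674346923828) 0.022732624577400648 knobtop [ 0.48544248 -0.30133322  0.0651613 ] [ 0.47145246 -0.31415242  0.05829354] [ 0.49884223 -0.2877679   0.06950851]
side disc ((478.4325256347656, -300.5057067871094), 58.50257110595703) 0.019398485066524303 knobtop [ 0.47886179 -0.30401622  0.06293472] [ 0.46602882 -0.31664249  0.05831633] [ 0.49292898 -0.28868913  0.06704959]
719 [ 0.6107 -0.0399  0.0168 -0.6764  0.1609] err 0.00044764116402720944 tilt 34.808419209395275 az 166.6161011225445 grip [ 0.5151 -0.0171  0.158 ]
230 [ 0.6119 -0.0408  0.0183 -0.676   0.1656] err 0.0014687753335708683 tilt 34.837527077530616 az 166.2349639504515 grip [ 0.5164 -0.0174  0.1595]
144 [ 0.6104 -0.0425  0.0172 -0.6784  0.1779] err 0.0016636766917280275 tilt 35.04391884619846 az 165.30764632735074 grip [ 0.5148 -0.0175  0.158 ]
1093 [ 0.6115 -0.0402  0.0174 -0.6833  0.163 ] err 0.0008998019659512975 tilt 35.088715958106874 az 166.5818748032137 grip [ 0.5154 -0.0173  0.1581]
```

Run:
```python
from h import *
d=np.array([np.sin(np.radians(35))*np.cos(np.radians(166.5)),np.sin(np.radians(35))*np.sin(np.radians(166.5)),np.cos(np.radians(35))])
z=-d; y=np.cross(z,[0,0,1.]); y/=np.linalg.norm(y)
Rd=Ro.from_euler('xyz',[180,0,166.5],degrees=True).as_matrix()
if y@Rd[:,1]<0: y=-y
R=Ro.from_matrix(np.stack([np.cross(y,z),y,z],1)); print(R.as_matrix().round(3))
g=np.array([.5153,-.0173,.1582])
a=plan(g+.019*z-.08*z,R); b=plan(g+.019*z,R,start=a)
```

```text
[[-0.797  0.233  0.558]
 [ 0.191  0.972 -0.134]
 [-0.574  0.    -0.819]]
ROW [ 0.274 -0.021  0.839] [-0.0012 -0.0972 -0.0037] rows>= 5.2908812345837735 4.8929276715664844
ROW [ 0.   -0.    0.32] [0. 0. 0.] rows>= 1.9184652278177459 0.0
```

```bash
python3 -m jog '0.274 -0.021 0.839 -0.0012 -0.0972 -0.0037 60;0.274 -0.021 0.839 -0.0012 -0.0972 -0.0037 60;0.274 -0.021 0.839 -0.0012 -0.0972 -0.0037 60;0.274 -0.021 0.839 -0.0012 -0.0972 -0.0037 60;0.274 -0.021 0.839 -0.0012 -0.0972 -0.0037 60;0.274 -0.021 0.839 -0.0012 -0.0972 -0.0037 60;0.274 -0.021 0.839 -0.0012 -0.0972 -0.0037 60;0.274 -0.021 0.839 -0.0012 -0.0972 -0.0037 60;0.274 -0.021 0.839 -0.0012 -0.0972 -0.0037 60'
python3 - <<'E'
from dip import *
s=bot.sense(); print(s['qpos'].round(1),s['eef_pos'],s['tool_rot'])
p=bot.snapshot('wrist'); save(p,'w3.png')
g=np.array([.5153,-.0173,.1582]);T=Ro.from_euler('xyz',s['tool_rot'],degrees=True)
print('grip in tool mm',T.inv().apply(g-s['eef_pos'])*1000,'dipper axis in tool',T.inv().apply([-.558,.134,.819]))
print(proj(p,g,s))
C=cloud(p,s); ok=np.isfinite(C).all(-1);F=C[ok]; hsv=cv2.cvtColor(p['img'],cv2.COLOR_RGB2HSV)[ok]
m=(abs(F[:,0]-.53)<.08)&(abs(F[:,1]+.025)<.035)&(F[:,2]>.113)&(F[:,2]<.25)&(hsv[:,1]>80)
q,e=fit(F[m],[.61,-.04,.0172,-.68,.165]); d=np.r_[q[3:],1]; d/=np.linalg.norm(d); print(m.sum(),q,e,q[:3]+.172*d)
E
```

```text
clock: 4.28
eef_pos: [0.4815, -0.0086, 0.2081]
tool_rot: [179.9, 35.1, 166.5]
force: [0.5, -0.9, -1.1]
width: 0.639
gripper_force: 0.0
[-16.3 -10.1  -4.5 141.1  45.2  26.   18.3] [ 0.48153206 -0.0086169   0.2081123 ] [179.87264448  35.11874099 166.4629125 ]
grip in tool mm [ 0.19715603 -0.67297393 60.88034547] dipper axis in tool [-0.00174974  0.00188645 -1.00003719]
[[276.52634935 223.57679954]]
1904 [ 0.61219356 -0.03913323  0.01771543 -0.68658698  0.15135279] 0.008551044438112327 [ 0.51558764 -0.0178372   0.15842   ]
```

View pics/w3.png

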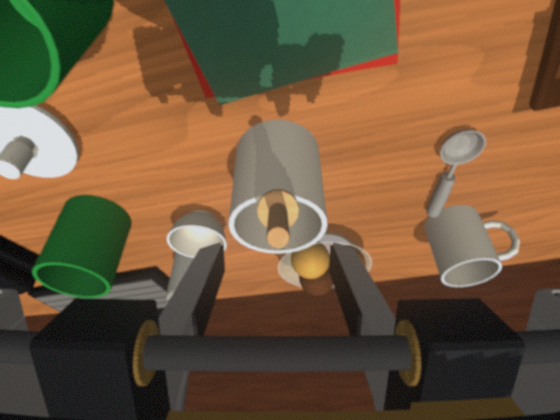

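The dipper handle, at px (277,225), is centred between the open fingers. I'll advance and grip.

```bash
python3 -m jog '0 -0.002 0.16 0 0 0 60;0 -0.003 0.32 0 0 0 60;0 -0.003 0.32 0 0 0 60;0 -0.003 0.32 0 0 0 60;0 -0.003 0.32 0 0 0 60;0 -0.003 0.32 0 0 0 5;0 -0.003 0.32 0 0 0 5;0 -0.003 0.32 0 0 0 5;0 -0.003 0.32 0 0 0 5;0 -0.003 0.32 0 0 0 5;0 -0.003 0.32 0 0 0 5' 25
python3 - <<'E'
from h import *
s=bot.sense(); print(s['qpos'].round(1),s['force'],s['width'],s['gripper_force'])
T=Ro.from_euler('xyz',s['tool_rot'],degrees=True)
e=s['eef_pos']
a=plan(e+[-.008,0.002,.03],T); plan(e+[-.03,.008,.10],T);  plan(e+[-.045,.011,.16],T)
E
```

```text
clock: 5.25
eef_pos: [0.5258, -0.0217, 0.1432]
tool_rot: [180.0, 35.0, 166.4]
force: [-0.1, -0.2, -0.3]
width: 0.247
gripper_force: 0.0
[ -7.5   2.7  -9.  140.6  72.9  17.9  -7.2] [-0.08212994 -0.17754561 -0.26398415] 0.24716452371606726 0.0
ROW [-0.042  0.    -0.117] [0. 0. 0.] rows>= 0.7461078746332876 0.0
ROW [-0.128  0.003 -0.399] [0. 0. 0.] rows>= 2.511010093565166 0.0
ROW [-0.216  0.001 -0.63 ] [0. 0. 0.] rows>= 3.9945157326712972 0.0
```

Fingers are still closing, at 23 mm.

```bash
python3 -m jog '0 0 0 0 0 0 5;0 0 0 0 0 0 5;0 0 0 0 0 0 5;0 0 0 0 0 0 5' && python3 -m jog '-0.02 0 -0.058 0 0 0 5;-0.042 0 -0.117 0 0 0 5;-0.085 0.0015 -0.25 0 0 0 5;-0.128 0.003 -0.399 0 0 0 5;-0.128 0.003 -0.399 0 0 0 5;-0.128 0.003 -0.399 0 0 0 5'; python3 -c "
from h import *
s=bot.sense();print(s['qpos'].round(1))"
```

```text
clock: 5.58
eef_pos: [0.5257, -0.022, 0.1426]
tool_rot: [-180.0, 35.0, 166.4]
force: [-0.5, -0.4, 2.7]
width: 0.169
gripper_force: 25.0
clock: 6.08
eef_pos: [0.4963, -0.0132, 0.2458]
tool_rot: [179.8, 35.2, 166.3]
force: [1.2, 0.6, -0.7]
width: 0.167
gripper_force: 25.0
[ -9.2 -11.7  -8.9 136.7  35.   28.5  30.8]
```

Run:
```python
from h import *
s=bot.sense(); e=s['eef_pos']; T=Ro.from_euler('xyz',s['tool_rot'],degrees=True); D=Ro.from_euler('xyz',[180,0,166.5],degrees=True)
st=(e,T)
plan(e+[0,0,.06],T,start=st); a=plan([.49,.05,.32],D,start=st)
x=np.array([np.cos(np.radians(3.15)),np.sin(np.radians(3.15))]); n=np.array([.4821,.2909])
b=plan(np.r_[n-.085*x,.28],D,start=a); print(b[0])
```

```text
ROW [-0.138  0.001 -0.196] [0. 0. 0.] rows>= 1.43884892086331 0.0
ROW [-0.102  0.241 -0.29 ] [ 0.0003  0.0979 -0.0004] rows>= 2.341886724146045 4.920749770299286
ROW [0.581 0.832 0.16 ] [0. 0. 0.] rows>= 6.161287808026047 0.0
[0.39722843 0.28622923 0.28      ]
```

```bash
python3 -m jog '-0.138 0 -0.196 0 0 0 5;-0.138 0 -0.196 0 0 0 5;-0.12 0.12 -0.25 0 0.03 0 5;-0.102 0.241 -0.29 0 0.0979 0 5;-0.102 0.241 -0.29 0 0.0979 0 5;-0.102 0.241 -0.29 0 0.0979 0 5;-0.102 0.241 -0.29 0 0.0979 0 5;-0.102 0.241 -0.29 0 0.0979 0 5;-0.102 0.241 -0.29 0 0.0979 0 5' && python3 -m jog '0.581 0.832 0.16 0 0 0 5;0.581 0.832 0.16 0 0 0 5;0.581 0.832 0.16 0 0 0 5;0.581 0.832 0.16 0 0 0 5;0.581 0.832 0.16 0 0 0 5;0.581 0.832 0.16 0 0 0 5;0.581 0.832 0.16 0 0 0 5;0.581 0.832 0.16 0 0 0 5;0.581 0.832 0.16 0 0 0 5;0.581 0.832 0.16 0 0 0 5'
python3 - <<'E'
from dip import *
s=bot.sense(); e=s['eef_pos']; print(s['qpos'].round(1),e,s['tool_rot']); A=[]
for n in ['scene','side']:
    p=bot.snapshot(n); save(p,n+'4.png'); C=cloud(p,s); ok=np.isfinite(C).all(-1);F=C[ok]
    m=(np.hypot(F[:,0]-e[0],F[:,1]-e[1])<.045)&(F[:,2]>e[2]-.17)&(F[:,2]<e[2]-.008); A.append(F[m])
    q,er=fit(F[m],np.r_[e[:2],e[2]-.153,0,0]); print(n,m.sum(),q.round(4),er)
P=np.concatenate(A); q,er=fit(P,np.r_[e[:2],e[2]-.153,0,0]); print(q.round(4),er,'collar',q[:3]+.128*np.r_[q[3:],1])
E
```

```text
clock: 6.83
eef_pos: [0.4908, 0.0485, 0.3143]
tool_rot: [-179.8, -0.4, 166.2]
force: [-1.1, 0.8, -0.8]
width: 0.165
gripper_force: 25.0
clock: 7.67
eef_pos: [0.3977, 0.2847, 0.2773]
tool_rot: [-180.0, -0.1, 166.3]
force: [-0.5, -0.3, -0.3]
width: 0.166
gripper_force: 25.0
[-31.5   3.9 -12.1 109.3   0.8  66.9  32.4] [0.39772055 0.28472457 0.27733385] [-1.79998701e+02 -1.49717864e-01  1.66314483e+02]
scene 313 [ 0.3974  0.2856  0.1259 -0.0032 -0.0189] 0.0016696190483693344
side 208 [ 0.3984  0.2829  0.1248 -0.0147 -0.0203] 0.002241106842126642
[ 0.3974  0.285   0.1259 -0.0027 -0.0251] 0.001995253374120218 collar [0.39708638 0.28181734 0.25385306]
```

Run:
```python
from h import *
s=bot.sense(); D=Ro.from_euler('xyz',[180,0,166.5],degrees=True)
x=np.array([np.cos(np.radians(3.15)),np.sin(np.radians(3.15))]); n=np.array([.4821,.2919])
st=(s['eef_pos'],Ro.from_euler('xyz',s['tool_rot'],degrees=True))
for k,z in [(.085,.20),(.06,.2),(.03,.2),(0,.2)]: plan(np.r_[n-k*x,z],D,start=st)
```

```text
ROW [0.004 0.009 0.31 ] [ 0.     -0.0005 -0.0006] rows>= 1.8599985265943837 0.04036192445055758
ROW [-0.091  0.038  0.31 ] [ 0.     -0.0005 -0.0006] rows>= 1.9498536177380716 0.04036192445055758
ROW [-0.206  0.073  0.309] [ 0.     -0.0005 -0.0006] rows>= 2.271918098752095 0.04036192445055758
ROW [-0.321  0.108  0.309] [ 0.     -0.0005 -0.0006] rows>= 2.748897537705466 0.04036192445055758
```

```bash
python3 -m jog '0.004 0.009 0.16 0 0 0 5;0.004 0.009 0.31 0 0 0 5;0.004 0.009 0.31 0 0 0 5;0.004 0.009 0.31 0 0 0 5;-0.044 0.023 0.31 0 0 0 5;-0.091 0.038 0.31 0 0 0 5;-0.149 0.056 0.31 0 0 0 5;-0.206 0.073 0.31 0 0 0 5;-0.264 0.091 0.31 0 0 0 5;-0.321 0.108 0.31 0 0 0 5;-0.321 0.108 0.31 0 0 0 5;-0.321 0.108 0.31 0 0 0 5'
python3 - <<'E'
from dip import *
s=bot.sense(); e=s['eef_pos']; print(e,s['tool_rot'])
p=bot.snapshot('side'); q=bot.snapshot('scene')
im=[]
for r in (p,q):
    u,v=proj(r,[.48,.29,.15])[0].astype(int); im.append(cv2.resize(r['img'][v-50:v+60,u-50:u+50,::-1],None,fx=4,fy=4,interpolation=cv2.INTER_CUBIC))
cv2.imwrite('pics/in5.png',np.hstack(im))
E
```

```text
clock: 8.77
eef_pos: [0.4833, 0.2934, 0.2007]
tool_rot: [179.9, -0.2, 166.3]
force: [-1.1, 0.1, -1.3]
width: 0.164
gripper_force: 25.0
[0.48334617 0.29335932 0.20069646] [ 1.79921496e+02 -1.79555205e-01  1.66293282e+02]
```

View pics/in5.png

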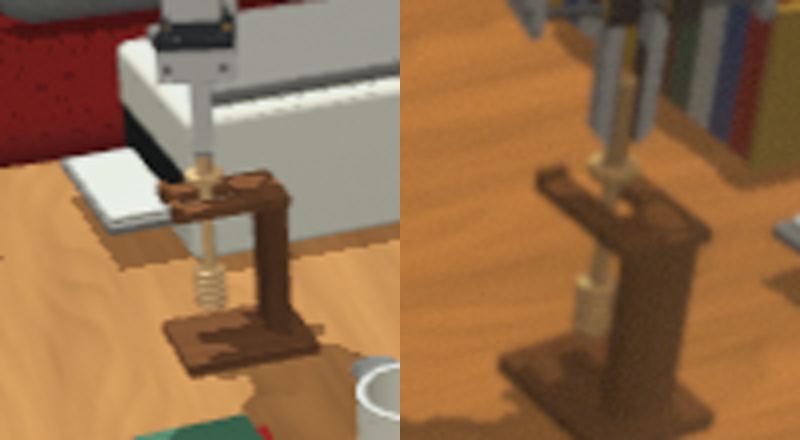

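The shaft stands between the prongs with the collar above them, in both crops. I'll lower it in small steps.

```bash
python3 -m jog '0.004 -0.005 0.02 0 0 0 5;0.004 -0.005 0.035 0 0 0 5;0.004 -0.005 0.048 0 0 0 5;0.004 -0.005 0.056 0 0 0 5;0.004 -0.005 0.062 0 0 0 5;0.004 -0.005 0.062 0 0 0 5'
```

```text
clock: 9.37
eef_pos: [0.4805, 0.2925, 0.1856]
tool_rot: [180.0, -0.2, 166.4]
force: [-6.0, -6.3, 23.4]
width: 0.167
gripper_force: 25.0
```

```bash
python3 -m jog '0 0 -0.006 0 0 0 5;0 0 -0.006 0 0 0 5' && python3 -m jog '0 0 0 0 0 0 20;0 0 0 0 0 0 36;0 0 0 0 0 0 36;0 0 0 0 0 0 36;0 0 0 0 0 0 36;0 0 0 0 0 0 36' && python3 -m jog '0 0 -0.1 0 0 0 40;0 0 -0.2 0 0 0 40;0 0 -0.36 0 0 0 60;0 0 -0.5 0 0 0 60;0 0 -0.5 0 0 0 60;0 0 -0.5 0 0 0 60'
python3 - <<'E'
from dip import *
s=bot.sense(); A=[]; n=np.array([.4821,.2909])
for c in ['side','scene']:
    r=bot.snapshot(c); save(r,c+'6.png'); C=cloud(r,s); ok=np.isfinite(C).all(-1);F=C[ok]; hsv=cv2.cvtColor(r['img'],cv2.COLOR_RGB2HSV)[ok]
    m=(np.hypot(F[:,0]-n[0],F[:,1]-n[1])<.03)&(F[:,2]>.172)&(F[:,2]<.26)
    A.append(F[m]); q,er=fit(F[m],np.r_[n,.032,0,0]); print(c,m.sum(),q.round(4),er,'collar',(q[:3]+.128*np.r_[q[3:],1]).round(4),F[m][:,2].max())
P=np.concatenate(A); q,er=fit(P,np.r_[n,.032,0,0]); print(q.round(4),er,'collar',(q[:3]+.128*np.r_[q[3:],1]).round(4))
w=[cv2.resize(cv2.imread(f'pics/{c}6.png')[v-60:v+60,u-50:u+50],None,fx=4,fy=4,interpolation=cv2.INTER_CUBIC) for c,(u,v) in [('side',(252,178)),('scene',(404,178))]]
cv2.imwrite('pics/hang.png',np.hstack(w))
E
```

```text
clock: 9.53
eef_pos: [0.4801, 0.2926, 0.1858]
tool_rot: [180.0, -0.2, 166.4]
force: [-0.2, 0.5, 3.1]
width: 0.169
gripper_force: 25.0
clock: 10.03
eef_pos: [0.4801, 0.2924, 0.1854]
tool_rot: [180.0, -0.3, 166.4]
force: [-0.9, 0.4, -0.1]
width: 0.387
gripper_force: 0.0
clock: 10.53
eef_pos: [0.4814, 0.2928, 0.3125]
tool_rot: [179.8, -0.1, 166.4]
force: [0.2, -0.3, -0.8]
width: 0.631
gripper_force: 0.0
side 70 [ 0.4753  0.2936  0.0327  0.0069 -0.0181] 0.002200154553416162 collar [0.4762 0.2913 0.1607] 0.23301879126592726
scene 135 [ 0.4839  0.29    0.0351 -0.0296  0.0025] 0.0014861841940193082 collar [0.4801 0.2903 0.1631] 0.23629915867083498
[ 0.482   0.2913  0.0352 -0.0222 -0.0061] 0.00184896295414612 collar [0.4791 0.2906 0.1632]
```

View pics/hang.png

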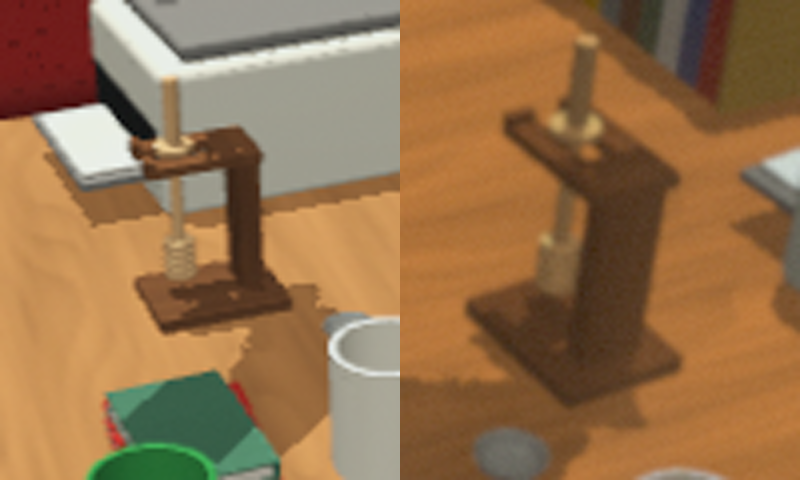

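The dipper hangs upright with its collar on both prongs. Next I re-measure the pot, then the lid.

```bash
python3 -c "
from h import *
a=plan([.55,-.03,.42],rpy=[180,0,166.5]); plan([.49,-.295,.32],rpy=[180,0,166.5],start=a)"
```

```text
ROW [-0.572 -1.187 -0.443] [-0.0001 -0.0008 -0.0003] rows>= 8.330998270773101 0.04227913974041266
ROW [-0.014 -1.087  0.4  ] [0. 0. 0.] rows>= 6.943056926524425 0.0
```

```bash
python3 -m jog '-0.29 -0.59 -0.44 0 0 0 60;-0.29 -0.59 -0.44 0 0 0 60;-0.29 -0.59 -0.44 0 0 0 60;-0.29 -0.59 -0.44 0 0 0 60;-0.29 -0.59 -0.44 0 0 0 60' && python3 -m jog '-0.282 -0.597 0 0 0 0 60;-0.282 -0.597 0 0 0 0 60;-0.282 -0.597 0 0 0 0 60;-0.282 -0.597 0 0 0 0 60;-0.282 -0.597 0 0 0 0 60;-0.282 -0.597 0 0 0 0 60'
cat > pot.py <<'E'
from est import *
def rim(c=(.581,-.033),name='wrist'):
    s=bot.sense(); print(s['eef_pos'],s['qpos'].round(1))
    p=bot.snapshot(name); C=cloud(p,s); ok=np.isfinite(C).all(-1);F=C[ok]; hsv=cv2.cvtColor(p['img'],cv2.COLOR_RGB2HSV)[ok]
    m=(np.hypot(F[:,0]-c[0],F[:,1]-c[1])<.065)&(abs(F[:,2]-.110)<.004)&(hsv[:,1]<60)
    print(name,'rim',m.sum(),circ(F[m]),circ(F[m],.046),np.percentile(F[m][:,2],[5,50,95]),cv2.minEnclosingCircle(F[m][:,:2].astype(np.float32)*1000))
    return p,s,C
E
python3 -c "
from pot import *
rim()
s=bot.sense();plan([.49,-.295,.32],rpy=[180,0,166.5],s=s)"
```

```text
clock: 11.05
eef_pos: [0.5171, 0.1287, 0.4208]
tool_rot: [-180.0, -0.3, 166.3]
force: [1.1, -0.5, -0.1]
width: 0.639
gripper_force: 0.0
clock: 11.55
eef_pos: [0.5501, -0.0323, 0.4183]
tool_rot: [-179.9, -0.4, 166.1]
force: [-0.3, 0.9, -0.2]
width: 0.642
gripper_force: 0.0
[ 0.55006237 -0.03226164  0.41825618] [-8.1  5.9  5.4 90.2 -0.6 84.3 73.4]
wrist rim 813 (array([ 0.58071839, -0.03275734,  0.04555772]), np.float64(0.001520747122947349)) (array([ 0.58073215, -0.03276207,  0.046     ]), np.float64(0.00155444785744031)) [0.10774777 0.11029783 0.11194048] ((581.3871459960938, -32.7615852355957), 48.988487243652344)
ROW [-0.02  -1.086  0.394] [-0.0001 -0.001  -0.0005] rows>= 6.925459718066842 0.05884644863781099
```

```bash
python3 -m jog '-0.01 -0.9 0.1 0 0 0 60;-0.01 -0.9 0.2 0 0 0 60;-0.01 -0.9 0.3 0 0 0 60;-0.01 -0.9 0.394 0 0 0 60;-0.01 -0.9 0.394 0 0 0 60;-0.01 -0.9 0.394 0 0 0 60;-0.01 -0.9 0.394 0 0 0 60' && python3 -m jog '-0.01 -0.186 0 0 0 0 60;-0.01 -0.186 0 0 0 0 60;-0.01 -0.186 0 0 0 0 60'
python3 - <<'E'
from est import *
s=bot.sense(); print(s['eef_pos'],s['qpos'].round(1))
p=bot.snapshot('wrist'); save(p,'w7.png'); C=cloud(p,s); ok=np.isfinite(C).all(-1);F=C[ok]; hsv=cv2.cvtColor(p['img'],cv2.COLOR_RGB2HSV)[ok]
k=(np.hypot(F[:,0]-.48,F[:,1]+.30)<.065)&(hsv[:,1]<60)
dk=k&(abs(F[:,2]-.020)<.005); kn=k&(F[:,2]>.060)&(F[:,2]<.07)
print('disc',cv2.minEnclosingCircle(F[dk][:,:2].astype(np.float32)*1000),np.median(F[dk][:,2]),'knob',cv2.minEnclosingCircle(F[kn][:,:2].astype(np.float32)*1000),np.median(F[kn],0))
plan([.4805,-.2993,.11],rpy=[180,0,166.5],s=s); plan([.4805,-.2993,.031],rpy=[180,0,166.5],s=s)
E
```

```text
clock: 12.18
eef_pos: [0.4956, -0.2533, 0.3167]
tool_rot: [-179.9, -0.6, 166.1]
force: [-0.4, -1.4, 0.9]
width: 0.64
gripper_force: 0.0
clock: 12.43
eef_pos: [0.4903, -0.2958, 0.3205]
tool_rot: [-180.0, -0.3, 166.3]
force: [-0.5, -0.0, 0.4]
width: 0.637
gripper_force: 0.0
[ 0.49025674 -0.29575895  0.32045922] [  9.8  10.1  17.3  97.5  -3.   73.1 104. ]
disc ((481.0638122558594, -298.91485595703125), 55.603057861328125) 0.020745679474964068 knob ((480.4024353027344, -299.694580078125), 13.921586990356445) [ 0.47994345 -0.29935879  0.06455575]
ROW [ 0.03  -0.023  0.842] [-0.     -0.0009 -0.0006] rows>= 5.0531176950976855 0.05482600417303884
ROW [ 0.028 -0.023  1.158] [-0.     -0.0009 -0.0006] rows>= 6.945929247966522 0.05482600417303884
```

View pics/w7.png

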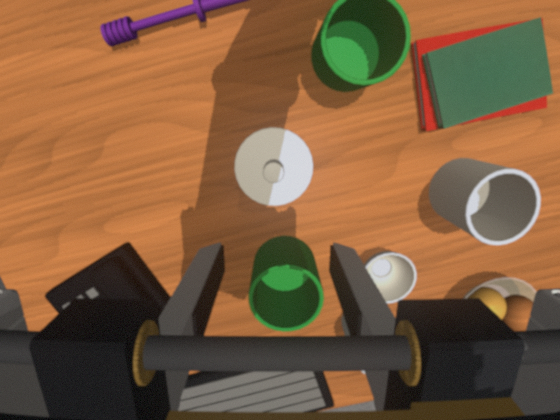

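The lid is at px (274,168), right way up and free, with its knob at (0.4804, -0.2996). I'll grip the knob.

```bash
python3 -m jog '0.03 -0.023 0.6 0 -0.0009 -0.0006 60;0.03 -0.023 0.6 0 -0.0009 -0.0006 60;0.03 -0.023 0.6 0 -0.0009 -0.0006 60;0.03 -0.023 0.6 0 -0.0009 -0.0006 60' && python3 -m jog '0 0 0.242 0 0 0 60;0 0 0.242 0 0 0 60;0 0 0.242 0 0 0 60'; python3 -c "
from h import *
plan([.4804,-.2995,.031],rpy=[180,0,166.5])"
```

```text
clock: 12.82
eef_pos: [0.4805, -0.2954, 0.1674]
tool_rot: [179.9, -0.1, 166.8]
force: [0.5, -0.0, -0.4]
width: 0.639
gripper_force: 0.0
clock: 13.07
eef_pos: [0.48, -0.295, 0.1065]
tool_rot: [179.9, -0.3, 166.8]
force: [-0.3, -0.1, -0.1]
width: 0.638
gripper_force: 0.0
ROW [-0.007 -0.018  0.302] [ 0.0003 -0.0009  0.0007] rows>= 1.8148847215628698 0.05982168382166155
```

```bash
python3 -m jog '-0.007 -0.018 0.15 0 -0.0009 0 60;-0.007 -0.018 0.302 0 -0.0009 0 60;-0.007 -0.018 0.302 0 -0.0009 0 60;-0.007 -0.018 0.302 0 -0.0009 0 60'; python3 -c "
from h import *
plan([.4804,-.2995,.031],rpy=[180,0,166.5]); print(bot.sense()['qpos'].round(1))"
```

```text
clock: 13.4
eef_pos: [0.4823, -0.302, 0.0356]
tool_rot: [179.9, 0.3, 166.7]
force: [-0.2, -0.4, 1.4]
width: 0.634
gripper_force: 0.0
ROW [0.01  0.008 0.018] [0.0002 0.0007 0.0005] rows>= 0.13417671441402387 0.04362319288817825
[ 14.7  27.2  13.8 114.3 -10.1  39.4 111.5]
```

```bash
python3 -m jog '0.005 0.006 0.018 0 0 0 60;0.005 0.006 0.018 0 0 0 20;0.005 0.006 0.018 0 0 0 20;0.005 0.006 0.018 0 0 0 20;0.005 0.006 0.018 0 0 0 20;0.005 0.006 0.018 0 0 0 20;0.005 0.006 0.018 0 0 0 20;0.005 0.006 0.018 0 0 0 20;0.005 0.006 0.018 0 0 0 20' 25;  python3 -c "
from h import *
plan([.4804,-.2995,.031],rpy=[180,0,166.5]); print(bot.sense()['qpos'].round(1))"
```

```text
clock: 14.15
eef_pos: [0.482, -0.3013, 0.0314]
tool_rot: [180.0, 0.4, 166.6]
force: [-0.3, 4.4, 9.8]
width: 0.291
gripper_force: 25.0
ROW [0.008 0.005 0.002] [0.0001 0.0012 0.0003] rows>= 0.05755095349206116 0.062318445301132355
[ 14.7  27.4  13.7 114.6 -10.3  38.7 111.5]
```

```bash
python3 -m jog '0 0 -0.06 0 0 0 20;0 0 -0.2 0 0 0 20;0 0 -0.36 0 0.001 0 20;0 0 -0.52 0 0.001 0 20;0 0 -0.68 0 0.001 0 20;0 0 -0.68 0 0.001 0 20;0 0 -0.68 0 0.001 0 20'; python3 -c "
from h import *
plan([.5826,-.0328,.20],rpy=[180,0,166.5]); print(bot.sense()['qpos'].round(1))"
```

```text
clock: 14.73
eef_pos: [0.4812, -0.3018, 0.2027]
tool_rot: [-180.0, 0.3, 166.6]
force: [-0.3, 0.4, -3.8]
width: 0.29
gripper_force: 25.0
ROW [-0.145  1.141  0.011] [-0.      0.0007  0.0003] rows>= 6.894088957006465 0.038106427305653424
[ 11.2  14.7  17.3 107.1  -5.1  58.7 107.2]
```

```bash
python3 -m jog '-0.01 0.08 0 0 0.0007 0 20;-0.02 0.18 0 0 0.0007 0 20;-0.035 0.3 0 0 0.0007 0 20;-0.05 0.42 0 0 0.0007 0 20;-0.065 0.54 0 0 0.0007 0 20;-0.08 0.66 0 0 0.0007 0 20;-0.095 0.78 0 0 0.0007 0 20;-0.11 0.88 0 0 0.0007 0 20;-0.12 0.96 0 0 0.0007 0 20;-0.125 1 0 0 0.0007 0 20;-0.125 1 0 0 0.0007 0 20' && python3 -m jog '-0.01 0.07 0 0 0 0 20;-0.02 0.141 0 0 0 0 20;-0.02 0.141 0 0 0 0 20;-0.02 0.141 0 0 0 0 20'
cat > lid.py <<'E'
from est import *
def prof(P,q):
    "lid surface distance, q=origin xyz, tilt x,y"
    d=np.array([q[3],q[4],1.]); d/=np.linalg.norm(d); v=P-q[:3]; z=v@d; r=np.linalg.norm(v-z[:,None]*d,axis=1)
    def box(z0,z1,R):
        a=np.maximum(z0-z,z-z1); b=r-R; return np.where((a<0)&(b<0),np.maximum(a,b),np.hypot(np.maximum(a,0),np.maximum(b,0)))
    return np.min([box(.012,.02,.056),box(0,.012,.0395),box(.03,.064,.014)],0)
def pot(P,q):
    v=P-np.r_[q,0]; r=np.hypot(v[:,0],v[:,1]); z=v[:,2]
    a=np.maximum(.008-z,z-.11); b=np.abs(r-.046)-.003
    return np.where((a<0)&(b<0),np.maximum(a,b),np.hypot(np.maximum(a,0),np.maximum(b,0)))
def both(l0,p0=(.581,-.033),top=.012):
    for n in ['scene','side']:
        p=bot.snapshot(n); C=cloud(p); ok=np.isfinite(C).all(-1);F=C[ok]; hsv=cv2.cvtColor(p['img'],cv2.COLOR_RGB2HSV)[ok]
        F=F[(hsv[:,1]<60)]; r=np.hypot(F[:,0]-l0[0],F[:,1]-l0[1])
        L=F[(r<.075)&(F[:,2]>l0[2]-.0)&(F[:,2]<l0[2]+.026)]
        r=np.hypot(F[:,0]-p0[0],F[:,1]-p0[1]); Q=F[(r<.062)&(F[:,2]>.02)&(F[:,2]<.116)&(F[:,2]<l0[2]-.004+top)]
        a=least_squares(lambda q:prof(L,q),np.r_[l0,0,0],loss='soft_l1',f_scale=.001); b=least_squares(lambda q:pot(Q,q),p0,loss='soft_l1',f_scale=.001)
        print(n,len(L),len(Q),'lid',a.x.round(4),np.abs(a.fun).mean().round(5),'pot',b.x.round(4),np.abs(b.fun).mean().round(5),'diff mm',((a.x[:2]-b.x)*1000).round(1)); save(p,n+'_l%d.png'%int(l0[2]*1000))
E
python3 - <<'E'
from lid import *
s=bot.sense(); e=s['eef_pos']; print(e,s['tool_rot'],s['qpos'].round(1)); both(e-[0,0,.031],top=0)
E
```

```text
clock: 15.65
eef_pos: [0.5685, -0.063, 0.1991]
tool_rot: [180.0, -0.4, 166.8]
force: [-1.3, -0.1, -2.5]
width: 0.29
gripper_force: 25.0
clock: 15.98
eef_pos: [0.5811, -0.0328, 0.1999]
tool_rot: [-180.0, -0.3, 166.6]
force: [0.7, -0.7, -3.1]
width: 0.295
gripper_force: 25.0
[ 0.58114847 -0.03278539  0.19985195] [-179.96557391   -0.29998152  166.61252175] [-10.4  16.3   8.9 104.7  -2.9  59.5  76.3]
scene 855 1747 lid [ 0.5788 -0.0335  0.1714  0.0124 -0.0026] 0.00107 pot [ 0.5821 -0.0334] 0.0014 diff mm [-3.2 -0.2]
side 442 1025 lid [ 0.5764 -0.0363  0.169   0.0214  0.0111] 0.00145 pot [ 0.5802 -0.035 ] 0.00158 diff mm [-3.8 -1.3]
```

```bash
python3 -c "
from h import *
plan([.5840,-.0323,.153],rpy=[180,0,166.5])"
```

```text
ROW [-0.011  0.009  0.189] [-0.0001 -0.0008  0.    ] rows>= 1.1351055444487594 0.03863503440768183
```

```bash
python3 -m jog '-0.011 0.005 0.07 0 -0.0008 0 20;-0.011 0.005 0.13 0 -0.0008 0 20;-0.011 0.005 0.189 0 -0.0008 0 20;-0.011 0.005 0.189 0 -0.0008 0 20;-0.011 0.005 0.189 0 -0.0008 0 20;-0.011 0.005 0.189 0 -0.0008 0 20'
python3 - <<'E'
from lid import *
s=bot.sense(); e=s['eef_pos']; print(e,s['tool_rot']); both(e-[.002,0,.031],top=0); both(e-[.002,0,.031],top=0)
E
```

```text
clock: 16.58
eef_pos: [0.5847, -0.0323, 0.1543]
tool_rot: [180.0, 0.1, 166.5]
force: [0.2, -1.0, -2.8]
width: 0.293
gripper_force: 25.0
[ 0.58472146 -0.0323379   0.15434887] [1.79992659e+02 1.06195615e-01 1.66548119e+02]
scene 840 1251 lid [ 0.5828 -0.0332  0.1258  0.0036  0.0018] 0.00113 pot [ 0.5818 -0.0332] 0.00133 diff mm [ 1.1 -0. ]
side 451 852 lid [ 0.582  -0.0334  0.1235  0.0079  0.0032] 0.0014 pot [ 0.5776 -0.0355] 0.00155 diff mm [4.4 2.2]
scene 841 1254 lid [ 5.832e-01 -3.300e-02  1.260e-01 -2.000e-04  1.600e-03] 0.0011 pot [ 0.5817 -0.0331] 0.0013 diff mm [1.4 0.2]
side 448 855 lid [ 0.5821 -0.034   0.1233  0.0023  0.0111] 0.00143 pot [ 0.5805 -0.0352] 0.00157 diff mm [1.6 1.1]
```

```bash
python3 -m jog '0.0045 -0.001 0.02 0 0 0 20;0.0045 -0.001 0.035 0 0 0 20;0.0045 -0.001 0.05 0 0 0 20;0.0045 -0.001 0.06 0 0 0 20;0.0045 -0.001 0.068 0 0 0 20;0.0045 -0.001 0.068 0 0 0 20'; python3 -c "
from h import *
plan([.5835,-.0327,.131],rpy=[180,0,166.5])"
```

```text
clock: 17.28
eef_pos: [0.5831, -0.0316, 0.136]
tool_rot: [-180.0, 0.0, 166.6]
force: [0.7, -0.1, -3.6]
width: 0.292
gripper_force: 25.0
ROW [-0.002 -0.004  0.02 ] [-0.      0.0001  0.0003] rows>= 0.12278788564987045 0.014765881686409467
```

```bash
python3 -m jog '-0.001 -0.002 0.008 0 0 0 20;-0.001 -0.002 0.016 0 0 0 20;-0.001 -0.002 0.02 0 0 0 20;-0.001 -0.002 0.02 0 0 0 20' && python3 -m jog '0 0 0.004 0 0 0 20;0 0 0.008 0 0 0 20;0 0 0.008 0 0 0 20'
```

```text
clock: 17.62
eef_pos: [0.5834, -0.0322, 0.1314]
tool_rot: [180.0, 0.1, 166.6]
force: [-0.6, 0.3, -3.5]
width: 0.296
gripper_force: 25.0
clock: 17.87
eef_pos: [0.5835, -0.0321, 0.1296]
tool_rot: [180.0, 0.1, 166.6]
force: [-0.1, -0.3, -2.1]
width: 0.294
gripper_force: 25.0
```

```bash
python3 -m jog '0 0 0.003 0 0 0 20;0 0 0.003 0 0 0 20;0 0 0.003 0 0 0 20'
python3 - <<'E'
from lid import *
s=bot.sense(); e=s['eef_pos']; print(e,s['force'])
both(np.r_[.582,-.033,.0985],top=0)
E
```

```text
clock: 18.12
eef_pos: [0.5836, -0.0321, 0.1294]
tool_rot: [180.0, 0.1, 166.6]
force: [-3.9, -0.2, 6.5]
width: 0.291
gripper_force: 25.0
[ 0.58364999 -0.03209887  0.12944476] [-3.90781284 -0.20721118  6.53146426]
scene 925 805 lid [ 0.5912 -0.0375  0.101   0.0061 -0.0036] 0.00147 pot [ 0.5818 -0.0329] 0.00115 diff mm [ 9.4 -4.5]
side 502 560 lid [ 5.775e-01 -4.150e-02  9.840e-02  3.000e-04  1.100e-03] 0.00189 pot [ 0.5803 -0.0349] 0.00159 diff mm [-2.7 -6.6]
```

Contact: the force went from -3.5 to +6.5 N and the lid is at home height. Releasing.

```bash
python3 -m jog '0 0 -0.001 0 0 0 32;0 0 -0.001 0 0 0 45;0 0 -0.001 0 0 0 60;0 0 -0.001 0 0 0 60;0 0 -0.001 0 0 0 60;0 0 -0.001 0 0 0 60;0 0 -0.001 0 0 0 60;0 0 -0.1 0 0 0 60;0 0 -0.25 0 0 0 60;0 0 -0.4 0 0 0 60;0.3 0 -0.6 0 0 0 60;0.3 0 -0.7 0 0 0 60;0.3 0 -0.7 0 0 0 60;0.3 0 -0.7 0 0 0 60'
python3 - <<'E'
from lid import *
ims=[]
for n in ['scene','side']:
    p=bot.snapshot(n); C=cloud(p); ok=np.isfinite(C).all(-1);F=C[ok]; hsv=cv2.cvtColor(p['img'],cv2.COLOR_RGB2HSV)[ok]; F=F[hsv[:,1]<60]
    r=np.hypot(F[:,0]-.581,F[:,1]+.033)
    L=F[(r<.07)&(F[:,2]>.112)&(F[:,2]<.19)]; a=least_squares(lambda q:prof(L,q),[.581,-.033,.098,0,0],loss='soft_l1',f_scale=.001)
    D=F[(r<.05)&(r>.022)&(abs(F[:,2]-.118)<.012)]; A=np.c_[D[:,:2]-[.581,-.033],np.ones(len(D))]; k=np.linalg.lstsq(A,D[:,2],rcond=None)[0]
    print(n,'lid',a.x.round(4),np.abs(a.fun).mean(),'disc top plane',k.round(4))
    u,v=proj(p,[.581,-.033,.1])[0].astype(int); ims.append(cv2.resize(p['img'][v-60:v+60,u-50:u+50,::-1],None,fx=4,fy=4,interpolation=cv2.INTER_CUBIC))
cv2.imwrite('pics/lidon.png',np.hstack(ims))
p=bot.snapshot('scene'); save(p,'fin.png')
E
```

```text
clock: 19.38
eef_pos: [0.5097, -0.0141, 0.3084]
tool_rot: [179.8, 0.4, 166.6]
force: [0.6, 0.2, 0.8]
width: 0.637
gripper_force: 0.0
scene lid [ 0.582  -0.0328  0.1009 -0.0011  0.0023] 0.00118575520080107 disc top plane [-0.0059  0.0048  0.1209]
side lid [ 0.5816 -0.0333  0.0982 -0.003   0.0141] 0.0015798007461046875 disc top plane [0.0002 0.0056 0.118 ]
```

View pics/lidon.png

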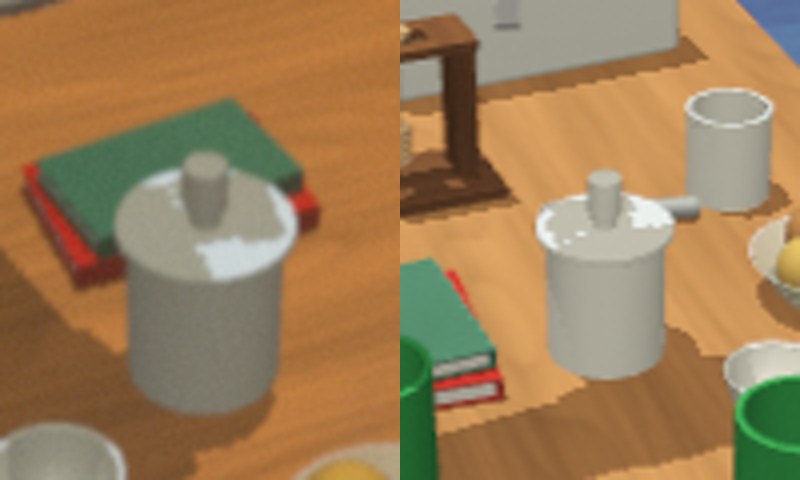

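View pics/fin.png

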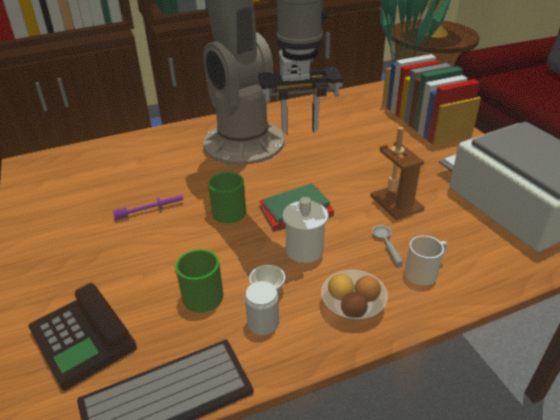

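The lid sits level on the pot at (305,230), about 0.4° off level and at the home height. The dipper still hangs in the rest at (399,150), and nothing else has moved.

```bash
python3 -c "
from station import bot
print(bot.job_done())"
```

```text
the job is handed in; nothing more can be done
None
```

The job is handed in, at about 19.5 s of the 64 s allowed: the dipper hangs upright by its collar in the rest's notch, the lid sits home and level on the pot, and nothing else looks disturbed; the hand-in returned no verdict.

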